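# Find the heavy sample capsule and press it home in the holder

### The job

One of the three sealed capsules in the rack holds a steel specimen and is clearly heavier than the other two; find it by lifting capsules one at a time just clear of the rack and pausing to feel the weight. Press the heavy one slowly and gently down into the sample holder until the holder's stiff sliding floor comes up against its firm bottom stop, and let go. The light capsules must stand fully down in their own nests at the end, and the other things on the bench stay where they are.

Things in the scene. Friction and masses are not known exactly. Their poses are not given: they have to be found in the camera images.
- capsule_1: sealed round aluminium capsule: body 52 mm diameter, 40 mm tall, slightly bevelled foot, flat lid with a plain upright knob in its middle, 24 mm diameter, 34 mm tall (74 mm overall). Origin: centre of its underside, z up. All three look alike; any may be the heavy one: about 400 g (steel specimen), the others about 150 g (plastic dummy), within 50 g; the specimen has 1 to 3 mm of play. Starts upright in nest_1
- capsule_2: sealed round aluminium capsule: body 52 mm diameter, 40 mm tall, slightly bevelled foot, flat lid with a plain upright knob in its middle, 24 mm diameter, 34 mm tall (74 mm overall). Origin: centre of its underside, z up. All three look alike; any may be the heavy one: about 400 g (steel specimen), the others about 150 g (plastic dummy), within 50 g; the specimen has 1 to 3 mm of play. Starts upright in nest_2
- capsule_3: sealed round aluminium capsule: body 52 mm diameter, 40 mm tall, slightly bevelled foot, flat lid with a plain upright knob in its middle, 24 mm diameter, 34 mm tall (74 mm overall). Origin: centre of its underside, z up. All three look alike; any may be the heavy one: about 400 g (steel specimen), the others about 150 g (plastic dummy), within 50 g; the specimen has 1 to 3 mm of play. Starts upright in nest_3
- rack: fixed grey plastic rack plate, 90 mm (its x) by 280 mm (its y) by 20 mm high, with three round nests in a row along its y, 92 mm apart, each 56 mm wide and 12 mm deep. Origin: centre of its underside, on the bench.
- nest_1 (a point): centre of the floor of a rack nest, 8 mm above the bench; capsule_1 starts in it and belongs there if it is light
- nest_2 (a point): centre of the floor of a rack nest, 8 mm above the bench; capsule_2 starts in it and belongs there if it is light
- nest_3 (a point): centre of the floor of a rack nest, 8 mm above the bench; capsule_3 starts in it and belongs there if it is light
- holder: fixed painted steel sample holder, a square block 110 by 110 mm, 50 mm high, with one upright round bore of 56 mm in its middle (rim chamfered 3 mm). Origin: centre of its underside, on the bench; the bore is on its z axis. The floor of the bore slides (see plunger); with a capsule home the lid stands level with the block's top or up to 18 mm above. More than 30 N between a capsule and the holder damages it: push at 10 mm/s or less.
- plunger (a joint): how far the steel floor of the bore has been pushed down, m: 0 at the top, 0.010 at its firm bottom stop; starts at 0 to 0.004. It slides under about 8 N of total load, no spring: it stays where pushed, and a capsule's weight alone does not move it. The stop height is adjustable and not known: 10 to 28 mm above the bench, different each time. Home: within 1 mm of the stop
- dish_far: clear plastic culture dish, 91 mm diameter, 17 mm tall, bystander, on the far side of the work; origin centre of its underside
- slide_box: pale green-grey box for microscope slides, 90 by 170 mm, 35 mm high, bystander, beyond the work; origin centre of its underside
- scissors: pair of steel scissors with grey loops, about 200 mm long, lying flat, bystander; origin near the middle, on the bench

How it is judged:
By the outcome, as a careful person would: the job done as asked, in the order asked, and still so for the second after the job is handed in, with the robot touching nothing.
It also fails if it takes over 61 s, if anything falls off the work surface, if the arm or the gripper's body presses on something with over 40 N, if the wrist force passes 120 N, or if a joint passes its speed limit or range.

### The arm

A 7-joint arm with a two-finger parallel gripper is mounted at the origin on the work surface. World frame = base frame: x ahead of the robot, y to its left, z up, the work surface at z = 0. Lengths are in m, angles in rad, forces in N, time in s.
With the tool pointing down it reaches from about 0.35 to 0.9 m from the base axis. Payload 8.1 kg.
Tool frame: the origin (TCP) lies between the finger pads; the fingertips stand 22 mm ahead of it and the grasp point (between the pads) lies 3 mm ahead of it; z points along the fingers, x is the direction in which the jaws open and shut, and the axes are right-handed (so a half turn about z gives the same grasp; the last joint's range is limited). The gripper opens to 92 mm and grips with 3 to 60 N. Pads are 19 mm wide; open, the fingers measure 130 mm over their backs; the gripper's body (75 mm by 190 mm) begins 47 mm behind the grasp point.
Start: joints at [1.229, 0.434, 0.025, 1.573, -0.012, 1.134, -0.075], TCP at [0.148, -0.607, 0.249] pointing down, gripper open.
Joint ranges: [-2.62, 2.62], [-0.44, 2.09], [-1.27, 1.32], [0.08, 2.57], [-1.32, 4.46], [0.12, 2], [-2.74, 2.74]. Speed limits (rad/s): [2.22, 2.22, 3.01, 3.01, 3.14, 3.14, 3.14].

### API

Orientations are given as a rotation vector (axis times angle).
In Python, from cell import arm, vision, order gives the robot as it stands.
- The arm moves only by the tool apply_moves, never from a script. Its argument "commands" is a list of rows, each a list of 6 numbers: the shift along the tool's x, y, z in cm, then the turn, a rotation vector about the tool's x, y, z in rad. A call has 1 to 5 rows; each row shifts and turns the commanded pose from where the row before left it, along the tool's axes as they then stand; what a row does not reach is not made up. A row lasts 1/10 s, in which the tool goes at most 50 mm and 8.59 degrees, less where a joint would pass 70% of its speed; a pose out of reach is approached as far as the arm can. A call with a gripper value outside its range is refused whole. "claw" is the closure, from -1 (fully open) to 1 (shut), so that 0 is half open, set as the call begins (left out, the last holds). The fingers move at their own pace and stop on an object; "newtons" is the grip in N (left out, the last holds). Time passes only in rows, so rows that do not move let the fingers close. It gives the time, the measured TCP pose, the force and the opening at its end, in the units of the state.
- arm.observe(): the state, without advancing time (a new reading comes with each control period).
- vision.get_image(name): name is "scene" or "top"; returns (picture, depth): 480x640x3 uint8, red, green, blue; 480x640 float32, m along the optical axis (not along the pixel's ray), 0 where there is no reading.
- vision.get_calibration(name): a dict with "K" (3x3 intrinsics, pixels), "R" (3x3) and "t" (3): a world point X has camera coordinates R X + t. Camera axes: x right, y down, z forward; pixel columns grow to the right and rows downward; lengths in m; the calibration is good to about 2 mm. A picture is of the moment at which its call begins. get_calibration takes no time and is no camera call.
- order.sign_off(): hands the job in, once; it reports no verdict.
The state is a dict: "clock": time; "joints": joint angles; "dq": joint speeds; "joint_efforts": joint torques, N m; "position": TCP position; "ee_rot": TCP orientation; "force": force on the tool from outside, world axes, zero at the start; "ft_torque": the same for the moment, N m; "width": opening from 0.0 (shut) to 1.0 (fully open).
Only numpy, scipy, OpenCV 4.12 (cv2) and the standard library are available. Lean on these libraries where they do the work, as an engineer would, in place of code of your own. Each camera call takes 0.05 s, during which the arm holds its last target.

## Working session

There is one attempt and no reset: what is moved stays moved. The work goes in short steps, Python scripts to look and compute and a tool call to move; the robot and the scene stay as the last step left them, time stands still between calls to the robot, and variables do not carry over. Pictures are saved under pics/ and viewed, and the job is handed in when it is done.

Besides the shell and the picture viewer there is one more tool, called after ">>>" as name(argument=value, ...) on one line, values as JSON. apply_moves: Moves the arm, as the interface text tells. Its arguments: {"type":"object","properties":{"commands":{"type":"array","items":{"type":"array","items":{"type":"number"}}},"claw":{"type":"number"},"newtons":{"type":"number"}},"required":["commands"]}

```bash
ls; mkdir -p pics; python3 - <<'E'
from cell import arm, vision, order
import cv2, numpy as np
print(arm.observe())
for n in ("scene","top"):
    p,d=vision.get_image(n); cv2.imwrite(f"pics/{n}0.png",p[:,:,::-1]); np.save(f"{n}0.npy",d); np.save(f"{n}0p.npy",p)
    c=vision.get_calibration(n); print(n,c, -np.array(c["R"]).T@np.array(c["t"]))
E
```

```text
pics
{'clock': 0.0, 'joints': array([ 1.22938827,  0.43522503,  0.02494879,  1.57415703, -0.01157995,
        1.13398554, -0.07507531]), 'dq': array([-0.00075067,  0.00026036,  0.00135046, -0.00118527,  0.00099854,
       -0.00088888,  0.00057262]), 'joint_efforts': array([-6.02515483e-04, -6.67847085e+01,  9.85206105e-01, -3.14452708e+01,
       -6.01675990e-02,  4.29487287e-02,  1.59928377e-04]), 'position': array([ 0.14767288, -0.60678297,  0.24792022]), 'ee_rot': array([-2.46953579e+00,  1.94047959e+00,  2.15474329e-03]), 'force': array([ 1.29558636, -0.27148083,  0.02970606]), 'ft_torque': array([-0.03873368,  0.03325308, -0.00731211]), 'width': 0.9988283970006497}
scene {'K': array([[461.37943015,   0.        , 325.37697563],
       [  0.        , 461.37943015, 246.44742818],
       [  0.        ,   0.        ,   1.        ]]), 'R': array([[-0.16038771,  0.98692228, -0.01613088],
       [ 0.6642901 ,  0.09583942, -0.74130525],
       [-0.73006469, -0.12961184, -0.67097416]]), 't': array([ 0.10879209, -0.38227116,  1.39126094])} [1.28709835 0.10959119 0.65187543]
top {'K': array([[578.32907433,   0.        , 311.44009995],
       [  0.        , 578.32907433, 234.35317356],
       [  0.        ,   0.        ,   1.        ]]), 'R': array([[ 2.66034350e-02, -9.99632647e-01,  5.17969674e-03],
       [-9.82975334e-01, -2.71017711e-02, -1.81727780e-01],
       [ 1.81801401e-01, -2.56930950e-04, -9.83335235e-01]]), 't': array([-0.05356879,  0.64806877,  1.15048714])} [ 0.42930056 -0.0356897   1.24936411]
```

View pics/scene0.png

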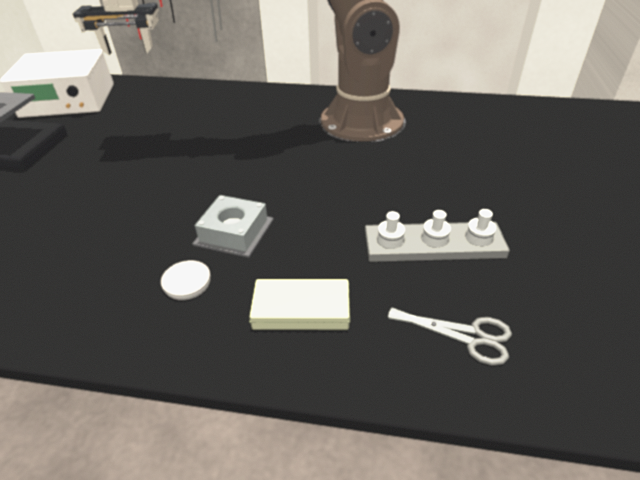

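View pics/top0.png

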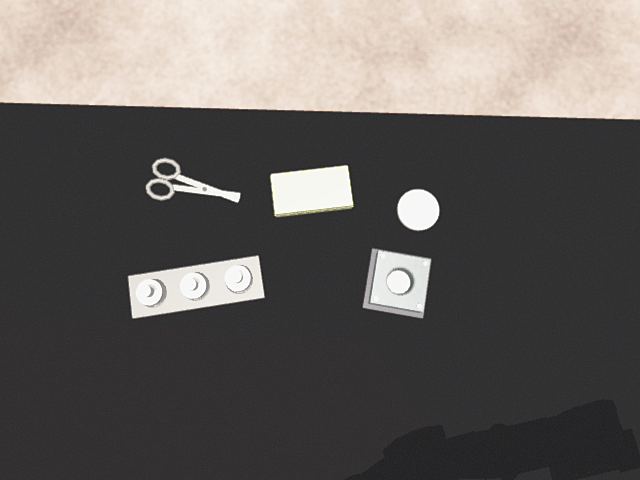

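The scene view shows the holder bore at about (232,215) and knobs at about (392,217), (438,215) and (485,213). The top view shows knobs at about (150,287), (193,282) and (236,274), and the bore at (399,281). I'll enlarge these areas to measure them.

```bash
python3 - <<'E'
import cv2, numpy as np
t=np.load("top0p.npy")[:,:,::-1]; s=np.load("scene0p.npy")[:,:,::-1]
def g(im,lo,hi): return np.clip((im.astype(float)-lo)*255/(hi-lo),0,255).astype(np.uint8)
a=cv2.resize(t[245:325,120:270],None,fx=5,fy=5,interpolation=cv2.INTER_CUBIC)
cv2.imwrite("pics/tr.png",g(a,130,255))
b=cv2.resize(s[200:265,360:515],None,fx=5,fy=5,interpolation=cv2.INTER_CUBIC)
cv2.imwrite("pics/sr.png",g(b,100,255))
c=cv2.resize(t[240:325,355:440],None,fx=5,fy=5,interpolation=cv2.INTER_CUBIC)
d=cv2.resize(s[185:260,185:280],None,fx=5,fy=5,interpolation=cv2.INTER_CUBIC)
h=max(c.shape[0],d.shape[0])
o=np.zeros((h,c.shape[1]+d.shape[1],3),np.uint8)
c=c[:, :]; o[:c.shape[0],:c.shape[1]]=c; o[:d.shape[0],c.shape[1]:]=d
o=o[:, :900]; print(o.shape)
cv2.imwrite("pics/hd.png",cv2.resize(g(o,60,255),None,fx=.85,fy=.85))
D=np.load("top0.npy"); print(D[275:300:3,140:162:3]); print(D[281,385:415:3])
E
```

```text
(425, 900, 3)
[[1.228529  1.2286577 1.2322816 1.2356021 1.2296551 1.2350497 1.2314842
  1.2355727]
 [1.2307236 1.2257825 1.2299755 1.2305113 1.2343777 1.2305547 1.2300537
  1.2316839]
 [1.2286742 1.2309973 1.1972656 1.204097  1.2004837 1.1997151 1.2332478
  1.2343712]
 [1.2021936 1.1985154 1.2011391 1.1999032 1.1993495 1.1997993 1.1986979
  1.2353842]
 [1.1670911 1.1619431 1.1662683 1.1671212 1.2012804 1.1976068 1.1993092
  1.2036512]
 [1.164883  1.1644744 1.1654196 1.1629927 1.1795814 1.1977661 1.2000625
  1.1954567]
 [1.1624771 1.1627437 1.1614109 1.1623955 1.1848029 1.1963124 1.1966875
  1.1989646]
 [1.1927627 1.1621467 1.1639708 1.1778698 1.1909271 1.1999719 1.1971538
  1.1981013]
 [1.1939532 1.1970478 1.1964353 1.1936146 1.1953539 1.1963533 1.2005574
  1.2095124]]
[1.2067018 1.2340313 1.2319378 1.2349315 1.2318232 1.232006  1.2319312
 1.2336107 1.2345344 1.2176999]
```

View pics/tr.png

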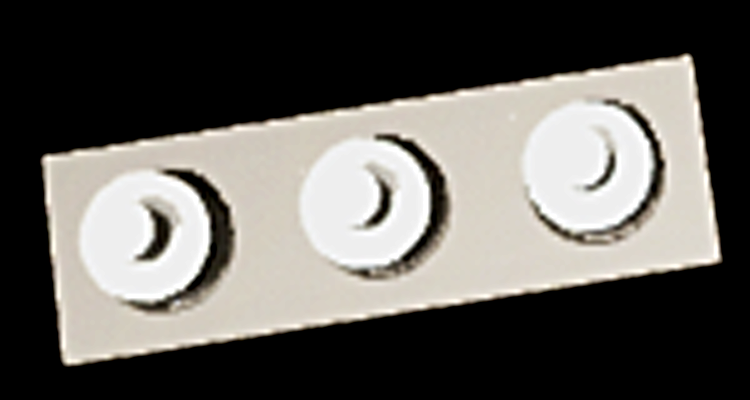

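View pics/sr.png

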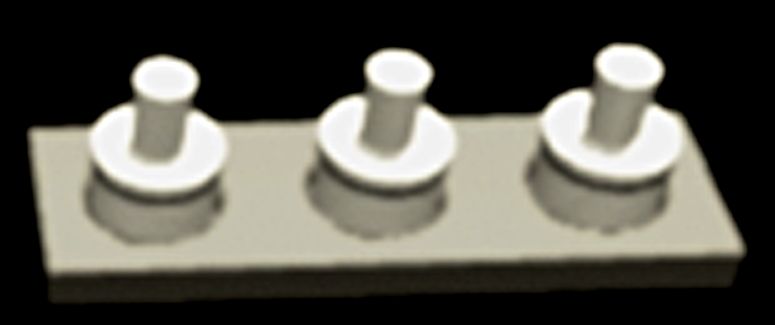

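View pics/hd.png

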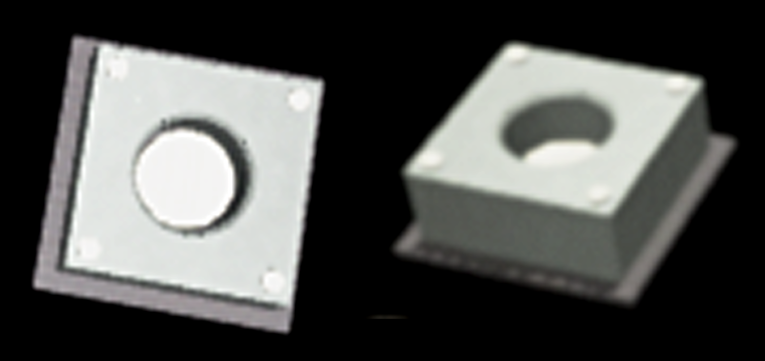

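```bash
cat > h.py <<'E'
import numpy as np, cv2
from cell import arm, vision
C={n:vision.get_calibration(n) for n in("scene","top")}
def ray(n,uv):
    c=C[n]; d=c["R"].T@np.linalg.inv(c["K"])@np.array([uv[0],uv[1],1.]); return -c["R"].T@c["t"], d/np.linalg.norm(d)
def plane(n,uv,z):
    o,d=ray(n,uv); return o+d*(z-o[2])/d[2]
def tri(u1,u2):
    o,d=ray("top",u1); p,e=ray("scene",u2)
    s=np.linalg.lstsq(np.c_[d,-e],p-o,rcond=None)[0]; a=o+s[0]*d; b=p+s[1]*e
    return (a+b)/2, np.linalg.norm(a-b)
def up(im,x0,x1,y0,y1,k=8):
    return cv2.resize(im[y0:y1,x0:x1],None,fx=k,fy=k,interpolation=cv2.INTER_CUBIC)
def blobs(g,th,k,x0,y0,amin,amax):
    m=(g>th).astype(np.uint8); cs,_=cv2.findContours(m,cv2.RETR_EXTERNAL,cv2.CHAIN_APPROX_NONE); r=[]
    for c in cs:
        A=cv2.contourArea(c)/k/k
        if amin<A<amax:
            (u,v),ax,an=cv2.fitEllipse(cv2.convexHull(c)); r.append(((u+.5)/k-.5+x0,(v+.5)/k-.5+y0,A,ax[0]/k,ax[1]/k,an))
    return sorted(r)
E
python3 - <<'E'
from h import *
np.set_printoptions(precision=4,suppress=True)
t=cv2.cvtColor(np.load("top0p.npy"),cv2.COLOR_RGB2GRAY); s=cv2.cvtColor(np.load("scene0p.npy"),cv2.COLOR_RGB2GRAY)
for nm,im,b in (("top rack",t,(120,270,245,325)),("scene rack",s,(360,515,200,265)),("top hold",t,(355,440,240,325)),("sc hold",s,(185,280,185,260))):
    g=up(im,*b)
    print(nm, [int(x) for x in np.percentile(g,[50,80,90,95,98,99.5])])
    for th in (190,215,228,235,242):
        print(th); [print("   ",np.round(q,2)) for q in blobs(g,th,8,b[0],b[2],4,2500)]
E
```

```text
top rack [59, 235, 247, 248, 251, 255]
190
215
228
235
    [130.38 291.49   6.74   1.15  10.02 178.68]
    [131.35 300.73   6.14   1.04   9.35 179.26]
    [132.07 281.17   9.26   9.81  11.86 143.12]
    [137.43 275.33   4.02   1.08   6.94  88.24]
    [148.23 291.79 527.25  25.63  26.86  39.75]
    [169.36 270.4    4.99   1.19   7.3   88.24]
    [176.02 269.39   4.4    1.14   6.35  88.65]
    [182.16 268.41   5.1    1.25   7.21  87.05]
    [192.2  285.08 526.04  25.85  26.62  46.78]
    [193.34 300.91   7.62   1.95  10.75  93.81]
    [198.36 285.27  33.34  26.04  30.   168.21]
    [205.55 288.16 533.51  51.17 161.65  76.91]
    [236.72 277.6  518.15  26.07  26.19 120.35]
242
    [148.41 291.82 508.91  25.2   26.37  44.77]
    [192.45 285.18 504.99  25.38  26.01  54.11]
    [236.95 277.73 498.16  25.47  25.74  37.44]
    [253.92 257.22   4.66   2.72   7.34  80.04]
    [258.64 268.04   4.02   0.98   7.23 178.38]
    [259.65 275.2    4.3    1.07   7.3  178.73]
    [260.65 281.71   4.09   1.01   6.41 178.12]
    [275.84 310.14  13.06  13.69  38.39   0.  ]
scene rack [118, 217, 225, 248, 2
[... 1918 characters left out ...]

    [ 230.9   214.65 1635.1    39.08   79.24   91.68]
215
    [ 231.64  214.66 1536.76   36.65   89.93   96.03]
228
    [200.99 221.67  16.41   4.     6.41  59.09]
    [220.65 197.34  10.95   2.8    5.97  78.55]
    [236.89 214.11 509.14  35.43  56.23  81.69]
235
    [200.77 221.76  10.47   3.08   4.94  74.57]
    [220.78 197.13   7.34   2.3    4.54  80.27]
    [231.31 221.09  55.9    4.88  16.1   82.27]
    [240.43 229.51  12.36   3.18   5.45  80.07]
    [258.3  204.03   9.04   2.37   5.39  91.01]
242
    [200.67 221.86   4.59   1.9    3.59  90.85]
    [220.78 197.01   4.51   1.83   3.48  78.14]
    [231.09 220.58  33.07   3.65  14.47  80.84]
    [258.55 203.89   4.65   1.88   3.6   90.86]
```

```bash
python3 - <<'E'
from h import *
np.set_printoptions(precision=4,suppress=True)
T=[(148.41,291.82),(192.45,285.18),(236.95,277.73)]
L=[(391.23,228.7),(437.0,227.1),(482.02,226.05)]
K=[(392.6,215.45),(439.28,213.95),(485.41,212.95)]
print("lids tri")
# match by order
for tt,l,k in zip(T,L[::-1] if 0 else L,K):
    pass
import itertools
for i,tt in enumerate(T):
    for j,l in enumerate(L):
        p,e=tri(tt,l)
        if e<.02: print(i,j,p,e, plane("top",tt,.048), plane("scene",l,.048), plane("scene",K[j],.082))
st=[(375.02,298.07),(382.66,254.91),(419.02,305.85),(425,262.95)]
ss=[(200.77,221.76),(220.78,197.13),(240.43,229.51),(258.3,204.03)]
for a in st:
    for b in ss:
        p,e=tri(a,b)
        if e<.01: print(a,b,p,e)
print([plane("top",a,.05) for a in st]); print([plane("scene",a,.05) for a in ss])
print("mean", np.mean([plane("top",a,.05) for a in st],0),np.mean([plane("scene",a,.05) for a in ss],0))
E
```

```text
lids tri
0 2 [0.5212 0.2989 0.0462] 7.816164833900913e-05 [0.5211 0.2984 0.048 ] [0.5235 0.2984 0.048 ] [0.524  0.2979 0.082 ]
1 1 [0.5375 0.2085 0.0461] 5.519953921433523e-07 [0.5373 0.2081 0.048 ] [0.5398 0.2082 0.048 ] [0.54   0.2078 0.082 ]
2 0 [0.5555 0.1168 0.046 ] 0.00015400979000174572 [0.5553 0.1166 0.048 ] [0.558  0.1167 0.048 ] [0.5577 0.1167 0.082 ]
(375.02, 298.07) (258.3, 204.03) [ 0.5207 -0.1712  0.0525] 0.0010694509925479817
(382.66, 254.91) (240.43, 229.51) [ 0.6105 -0.1851  0.0538] 0.001681723750311959
(419.02, 305.85) (220.78, 197.13) [ 0.507  -0.2615  0.052 ] 0.0002439398083085116
(425, 262.95) (200.77, 221.76) [ 0.5964 -0.2744  0.0523] 0.0004735585553863865
[array([ 0.5207, -0.171 ,  0.05  ]), array([ 0.6113, -0.1864,  0.05  ]), array([ 0.5072, -0.2619,  0.05  ]), array([ 0.5968, -0.2751,  0.05  ])]
[array([ 0.5937, -0.2756,  0.05  ]), array([ 0.5044, -0.2625,  0.05  ]), array([ 0.6062, -0.1861,  0.05  ]), array([ 0.5175, -0.173 ,  0.05  ])]
mean [ 0.559  -0.2236  0.05  ] [ 0.5555 -0.2243  0.05  ]
```

>>> apply_moves(commands=[[0, 0, 0, 0, 0, 0.12], [0, 0, 0, 0, 0, 0.119], [-3, -1.5, 0, 0, 0, 0], [-3.5, -2, 0, 0, 0, 0], [-3.5, -2, 0, 0, 0, 0]], claw=-0.1, newtons=30)

```text
clock: 0.6
position: [0.2031, -0.506, 0.2481]
ee_rot: [-2.22, 2.223, 0.001]
force: [0.7, 0.2, 1.2]
width: 0.614
```

>>> apply_moves(commands=[[-4.1, -2.3, 0, 0, 0, 0], [-4.1, -2.3, 0, 0, 0, 0], [-4.1, -2.3, 0, 0, 0, 0], [-4.1, -2.3, 0, 0, 0, 0], [-4.1, -2.3, 0, 0, 0, 0]])

```text
clock: 1.1
position: [0.3183, -0.3005, 0.2487]
ee_rot: [2.221, -2.222, 0.0]
force: [0.8, 0.2, 0.0]
width: 0.545
```

>>> apply_moves(commands=[[-4.1, -2.3, 0, 0, 0, 0], [-4.1, -2.3, 0, 0, 0, 0], [-4.1, -2.3, 0, 0, 0, 0], [-4.1, -2.3, 0, 0, 0, 0], [-4.1, -2.3, 0, 0, 0, 0]])

```text
clock: 1.6
position: [0.4333, -0.0956, 0.2487]
ee_rot: [2.221, -2.222, 0.0]
force: [0.2, -0.9, -0.2]
width: 0.552
```

>>> apply_moves(commands=[[-4.1, -2.3, 0, 0, 0, 0], [-4.1, -2.3, 0, 0, 0, 0], [-4.1, -2.3, 0, 0, 0, 0], [-4.1, -2.3, 0, 0, 0, 0], [-2, -1.1, 0, 0, 0, 0]])

```text
clock: 2.1
position: [0.5369, 0.0911, 0.2484]
ee_rot: [-2.224, 2.216, 0.002]
force: [-0.1, 0.4, -0.1]
width: 0.551
```

>>> apply_moves(commands=[[-2.9, -2.0, 0, 0, 0, 0], [0, 0, 3, 0, 0, 0], [0, 0, 4, 0, 0, 0], [0, 0, 4, 0, 0, 0], [0, 0, 2, 0, 0, 0]])

```text
clock: 2.6
position: [0.554, 0.1149, 0.1151]
ee_rot: [2.218, -2.218, -0.004]
force: [-0.3, -0.7, -0.8]
width: 0.554
```

```bash
python3 - <<'E'
from h import *
print(arm.observe())
for n in("scene","top"):
    p,d=vision.get_image(n); cv2.imwrite(f"pics/{n}1.png",up(p[:,:,::-1],*((330,530,150,270) if n=="scene" else (120,300,220,340)),4))
E
```

```text
{'clock': 2.6, 'joints': array([-0.03473597,  0.51894504, -0.36770544,  1.84072025,  0.24322127,
        0.83106494, -2.09502156]), 'dq': array([-0.06407695,  0.22102126,  0.07253345,  0.14668132,  0.13532898,
       -0.37904974, -0.11528031]), 'joint_efforts': array([-4.50127025e-02, -6.61698532e+01, -5.79029649e+00, -2.53929377e+01,
       -1.36611247e-01,  1.04347989e-02,  8.67916807e-02]), 'position': array([0.55399561, 0.11487508, 0.11512485]), 'ee_rot': array([ 2.21833138, -2.218474  , -0.00376525]), 'force': array([-0.33886299, -0.65397896, -0.84773532]), 'ft_torque': array([-0.01196614,  0.03615139,  0.03515206]), 'width': 0.5540918230489313}
```

View pics/scene1.png

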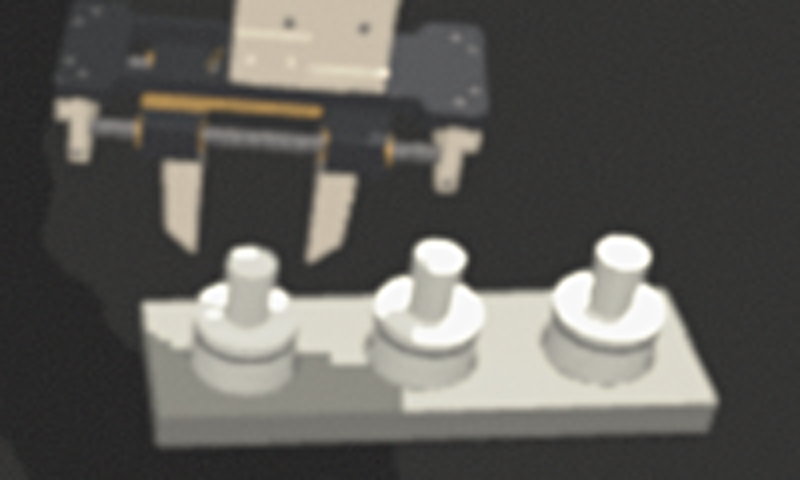

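View pics/top1.png

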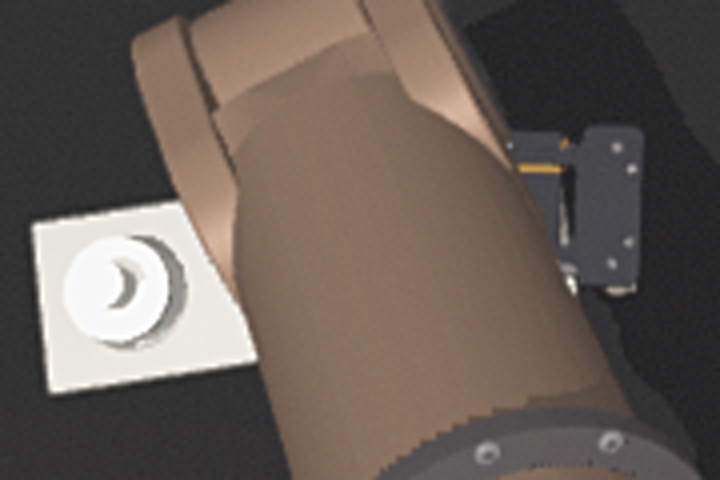

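The scene view shows the open fingers straddling the nearest knob, tips at about (380,213) and (407,215) and the knob top at (392,213). The arm blocks the top view of it. I'll go down.

>>> apply_moves(commands=[[0, 0, 2, 0, 0, 0], [0, 0, 1.5, 0, 0, 0], [0, 0, 0.8, 0, 0, 0], [0, 0, 0, 0, 0, 0], [0, 0, 0, 0, 0, 0]])

```text
clock: 3.2
position: [0.5566, 0.1158, 0.0767]
ee_rot: [-2.22, 2.221, -0.001]
force: [-0.8, -0.1, -0.1]
width: 0.548
```

>>> apply_moves(commands=[[-0.1, 0, 0.25, 0, 0, 0], [0, 0, 0, 0, 0, 0], [0, 0, 0, 0, 0, 0]])

```text
clock: 3.5
position: [0.5562, 0.1167, 0.0736]
ee_rot: [-2.221, 2.221, -0.0]
force: [-0.7, -0.5, -0.4]
width: 0.55
```

>>> apply_moves(commands=[[0, 0, 0, 0, 0, 0], [0, 0, 0, 0, 0, 0], [0, 0, 0, 0, 0, 0], [0, 0, 0, 0, 0, 0]], claw=1, newtons=25)

```text
clock: 3.9
position: [0.556, 0.1165, 0.0732]
ee_rot: [2.221, -2.222, 0.0]
force: [0.4, 1.6, -4.0]
width: 0.254
```

>>> apply_moves(commands=[[0, 0, 0, 0, 0, 0], [0, 0, -0.3, 0, 0, 0], [0, 0, -0.4, 0, 0, 0], [0, 0, -0.4, 0, 0, 0], [0, 0, -0.4, 0, 0, 0]])

```text
clock: 4.4
position: [0.5559, 0.1166, 0.0885]
ee_rot: [2.221, -2.222, -0.0]
force: [0.3, 0.1, -3.9]
width: 0.256
```

>>> apply_moves(commands=[[0, 0, 0, 0, 0, 0], [0, 0, 0, 0, 0, 0], [0, 0, 0, 0, 0, 0]])

```text
clock: 4.7
position: [0.5559, 0.1165, 0.0881]
ee_rot: [2.221, -2.222, -0.0]
force: [0.4, -0.4, -4.3]
width: 0.256
```

>>> apply_moves(commands=[[0, 0, 0, 0, 0, 0]])

```text
clock: 4.8
position: [0.5559, 0.1166, 0.0881]
ee_rot: [2.221, -2.222, -0.0]
force: [-0.0, 0.0, -4.0]
width: 0.252
```

>>> apply_moves(commands=[[0, 0, 0, 0, 0, 0]])

```text
clock: 4.9
position: [0.5559, 0.1166, 0.088]
ee_rot: [2.221, -2.221, -0.0]
force: [0.7, 0.2, -4.1]
width: 0.254
```

>>> apply_moves(commands=[[0, 0, 0, 0, 0, 0]])

```text
clock: 5.0
position: [0.556, 0.1166, 0.0881]
ee_rot: [2.221, -2.222, -0.0]
force: [0.7, -0.5, -4.7]
width: 0.258
```

>>> apply_moves(commands=[[0, 0, 0, 0, 0, 0]])

```text
clock: 5.1
position: [0.556, 0.1166, 0.0881]
ee_rot: [2.221, -2.222, -0.0]
force: [-0.3, 0.9, -4.9]
width: 0.259
```

```bash
python3 - <<'E'
from h import *
print(arm.observe()["joint_efforts"],arm.observe()["force"],arm.observe()["ft_torque"])
p,d=vision.get_image("scene"); cv2.imwrite(f"pics/scene2.png",up(p[:,:,::-1],330,530,150,270,4))
E
```

```text
[-8.01141487e-04 -6.83991766e+01 -5.62443227e+00 -2.46908426e+01
  1.86078338e-02 -8.05758429e-02 -1.46153420e-04] [-0.28728248  0.9386416  -4.9119836 ] [ 0.01519602 -0.00511339  0.03108859]
```

View pics/scene2.png

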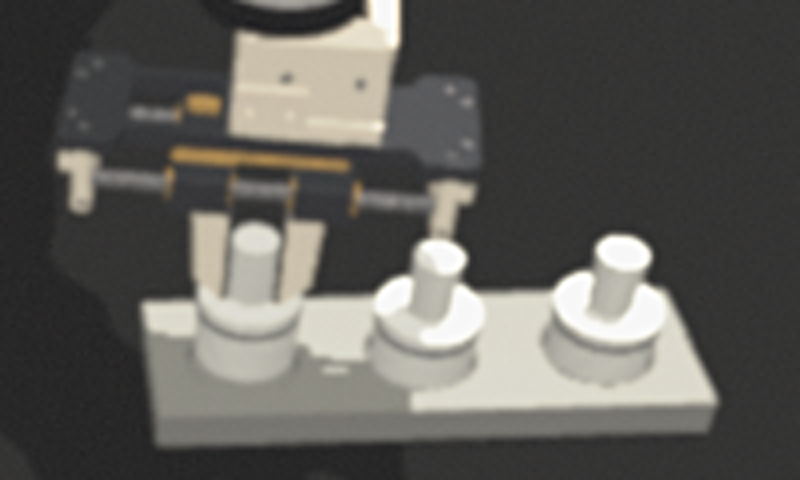

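It's lifted and reads about −4.3 N against a baseline of about −0.3 N, which fits the heavy one. But the reading was already −4.0 N before the lift. I'll set it back and weigh a neighbour to compare.

>>> apply_moves(commands=[[0, 0, 0.4, 0, 0, 0], [0, 0, 0.4, 0, 0, 0], [0, 0, 0.3, 0, 0, 0], [0, 0, 0.2, 0, 0, 0], [0, 0, 0.1, 0, 0, 0]])

```text
clock: 5.65
position: [0.5559, 0.1166, 0.0738]
ee_rot: [2.221, -2.221, -0.0]
force: [-0.1, 0.0, -3.9]
width: 0.258
```

>>> apply_moves(commands=[[0, 0, 0.05, 0, 0, 0], [0, 0, 0, 0, 0, 0]])

```text
clock: 5.85
position: [0.556, 0.1166, 0.0737]
ee_rot: [2.221, -2.222, -0.0]
force: [-0.2, 0.2, -3.3]
width: 0.254
```

>>> apply_moves(commands=[[0, 0, 0.05, 0, 0, 0], [0, 0, 0, 0, 0, 0]])

```text
clock: 6.05
position: [0.5561, 0.1166, 0.0733]
ee_rot: [-2.221, 2.222, -0.0]
force: [-1.1, 0.9, -4.4]
width: 0.254
```

>>> apply_moves(commands=[[0, 0, 0.05, 0, 0, 0], [0, 0, 0, 0, 0, 0]])

```text
clock: 6.25
position: [0.5562, 0.1165, 0.0731]
ee_rot: [-2.221, 2.222, -0.001]
force: [-1.5, -2.0, 3.2]
width: 0.258
```

>>> apply_moves(commands=[[0, 0, 0, 0, 0, 0], [0, 0, 0, 0, 0, 0], [0, 0, 0, 0, 0, 0]], claw=-0.1)

```text
clock: 6.55
position: [0.5562, 0.1167, 0.0728]
ee_rot: [-2.221, 2.221, -0.0]
force: [-0.3, 0.1, -0.2]
width: 0.467
```

>>> apply_moves(commands=[[0, 0, -1.5, 0, 0, 0], [0, 0, -2.5, 0, 0, 0], [0, 0, -1.5, 0, 0, 0], [-3, 0.6, 0, 0, 0, 0], [-4, 0.7, 0, 0, 0, 0]])

```text
clock: 7.05
position: [0.5442, 0.1849, 0.1284]
ee_rot: [-2.215, 2.227, -0.003]
force: [0.0, 0.7, -0.6]
width: 0.55
```

>>> apply_moves(commands=[[-2.15, 0.5, 0, 0, 0, 0], [0, 0, 2, 0, 0, 0], [0, 0, 2, 0, 0, 0], [0, 0, 1, 0, 0, 0], [0, 0, 0, 0, 0, 0]])

```text
clock: 7.55
position: [0.5372, 0.2076, 0.0764]
ee_rot: [2.219, -2.22, -0.001]
force: [-0.4, -0.2, 0.4]
width: 0.555
```

>>> apply_moves(commands=[[0, 0, 0.4, 0, 0, 0], [0, 0, 0, 0, 0, 0], [0, 0, 0, 0, 0, 0]])

```text
clock: 7.85
position: [0.5384, 0.2082, 0.0743]
ee_rot: [-2.22, 2.221, -0.001]
force: [-0.3, 0.6, -0.1]
width: 0.547
```

>>> apply_moves(commands=[[0, 0, 0, 0, 0, 0], [0, 0, 0, 0, 0, 0], [0, 0, 0, 0, 0, 0], [0, 0, 0, 0, 0, 0]], claw=1)

```text
clock: 8.25
position: [0.5381, 0.2081, 0.0738]
ee_rot: [-2.221, 2.222, -0.0]
force: [0.5, 0.8, -1.5]
width: 0.257
```

>>> apply_moves(commands=[[0, 0, 0, 0, 0, 0], [0, 0, -0.3, 0, 0, 0], [0, 0, -0.4, 0, 0, 0], [0, 0, -0.4, 0, 0, 0], [0, 0, -0.4, 0, 0, 0]])

```text
clock: 8.75
position: [0.5381, 0.2082, 0.0892]
ee_rot: [-2.221, 2.222, -0.0]
force: [-0.5, -0.0, -1.4]
width: 0.258
```

>>> apply_moves(commands=[[0, 0, 0, 0, 0, 0], [0, 0, 0, 0, 0, 0], [0, 0, 0, 0, 0, 0]])

```text
clock: 9.05
position: [0.538, 0.208, 0.0886]
ee_rot: [2.221, -2.222, -0.0]
force: [-0.3, 0.6, -1.1]
width: 0.258
```

>>> apply_moves(commands=[[0, 0, 0, 0, 0, 0]])

```text
clock: 9.15
position: [0.5379, 0.208, 0.0885]
ee_rot: [2.221, -2.222, -0.0]
force: [0.7, 0.5, -0.7]
width: 0.256
```

>>> apply_moves(commands=[[0, 0, 0, 0, 0, 0]])

```text
clock: 9.25
position: [0.538, 0.208, 0.0885]
ee_rot: [2.221, -2.222, -0.0]
force: [0.4, -0.2, -1.7]
width: 0.253
```

>>> apply_moves(commands=[[0, 0, 0, 0, 0, 0]])

```text
clock: 9.35
position: [0.538, 0.208, 0.0886]
ee_rot: [2.221, -2.222, -0.0]
force: [0.4, 0.5, -1.7]
width: 0.256
```

This one reads about −1.4 N, so it's light and the first is the heavy one. I'll set this one fully back down.

>>> apply_moves(commands=[[0, 0, 0.4, 0, 0, 0], [0, 0, 0.4, 0, 0, 0], [0, 0, 0.4, 0, 0, 0], [0, 0, 0.2, 0, 0, 0], [0, 0, 0.1, 0, 0, 0]])

```text
clock: 9.85
position: [0.5379, 0.2079, 0.0737]
ee_rot: [2.221, -2.221, 0.0]
force: [-4.0, -3.2, 10.5]
width: 0.255
```

>>> apply_moves(commands=[[0, 0, 0.05, 0, 0, 0], [0, 0, 0, 0, 0, 0]])

```text
clock: 10.05
position: [0.5379, 0.2079, 0.0737]
ee_rot: [2.221, -2.222, 0.001]
force: [-2.1, -1.5, 6.3]
width: 0.253
```

>>> apply_moves(commands=[[0, 0, 0.05, 0, 0, 0], [0, 0, 0, 0, 0, 0]])

```text
clock: 10.25
position: [0.5379, 0.2079, 0.0737]
ee_rot: [2.221, -2.222, 0.001]
force: [-5.1, -3.2, 11.3]
width: 0.255
```

>>> apply_moves(commands=[[0, 0, -0.05, 0, 0, 0], [0, 0, 0, 0, 0, 0], [0, 0, 0, 0, 0, 0], [0, 0, 0, 0, 0, 0]], claw=-0.1)

```text
clock: 10.65
position: [0.5381, 0.2081, 0.0731]
ee_rot: [2.221, -2.222, -0.0]
force: [-0.2, 0.4, 0.3]
width: 0.532
```

>>> apply_moves(commands=[[0, 0, -1.5, 0, 0, 0], [0, 0, -2.5, 0, 0, 0], [0, 0, -1.5, 0, 0, 0], [3, -0.6, 0, 0, 0, 0], [4, -0.7, 0, 0, 0, 0]])

```text
clock: 11.15
position: [0.5515, 0.1403, 0.1302]
ee_rot: [-2.224, 2.214, -0.0]
force: [1.2, 0.2, 0.1]
width: 0.551
```

>>> apply_moves(commands=[[2.1, -0.45, 0, 0, 0, 0], [0, 0, 2, 0, 0, 0], [0, 0, 2, 0, 0, 0], [0, 0, 1, 0, 0, 0], [0, 0, 0, 0, 0, 0]])

```text
clock: 11.65
position: [0.5548, 0.117, 0.0776]
ee_rot: [2.22, -2.22, -0.002]
force: [-0.1, 0.5, -0.7]
width: 0.553
```

>>> apply_moves(commands=[[0, 0, 0, 0, 0, 0], [0, 0, 0, 0, 0, 0]])

```text
clock: 11.85
position: [0.5561, 0.1176, 0.0792]
ee_rot: [-2.221, 2.22, -0.001]
force: [0.8, 0.2, -0.3]
width: 0.549
```

>>> apply_moves(commands=[[0.1, 0, 0.4, 0, 0, 0], [0, 0, 0.15, 0, 0, 0], [0, 0, 0, 0, 0, 0]])

```text
clock: 12.15
position: [0.5554, 0.116, 0.0726]
ee_rot: [2.221, -2.222, -0.0]
force: [-0.1, -0.5, -0.5]
width: 0.548
```

>>> apply_moves(commands=[[0, 0, 0, 0, 0, 0], [0, 0, 0, 0, 0, 0], [0, 0, 0, 0, 0, 0], [0, 0, 0, 0, 0, 0], [0, 0, 0, 0, 0, 0]], claw=1, newtons=45)

```text
clock: 12.65
position: [0.5555, 0.1162, 0.0727]
ee_rot: [-2.221, 2.222, 0.0]
force: [0.9, 0.4, -1.0]
width: 0.254
```

>>> apply_moves(commands=[[0, 0, -0.4, 0, 0, 0], [0, 0, -0.6, 0, 0, 0], [0, 0, -1, 0, 0, 0], [0, 0, -1.5, 0, 0, 0], [0, 0, -1.5, 0, 0, 0]])

```text
clock: 13.15
position: [0.5554, 0.1161, 0.1237]
ee_rot: [2.221, -2.222, -0.0]
force: [-0.2, 0.5, -4.0]
width: 0.253
```

>>> apply_moves(commands=[[0, 0, -1.5, 0, 0, 0], [0, 0, -1, 0, 0, 0], [0, 0, 0, 0, 0, 0]])

```text
clock: 13.45
position: [0.5564, 0.1164, 0.1495]
ee_rot: [-2.219, 2.22, -0.002]
force: [0.5, 0.2, -3.5]
width: 0.249
```

>>> apply_moves(commands=[[3, 0, 0, 0, 0, 0], [4, 0, 0, 0, 0, 0], [4.5, 0, 0, 0, 0, 0], [4.5, 0, 0, 0, 0, 0], [4.5, 0, 0, 0, 0, 0]])

```text
clock: 13.95
position: [0.5548, -0.0906, 0.1472]
ee_rot: [2.221, -2.221, -0.001]
force: [0.6, -1.5, -4.8]
width: 0.255
```

>>> apply_moves(commands=[[4.5, 0, 0, 0, 0, 0], [4, 0, 0, 0, 0, 0], [3, 0, 0, 0, 0, 0], [2, 0, 0, 0, 0, 0], [0, 0, 0, 0, 0, 0]])

```text
clock: 14.45
position: [0.5541, -0.2285, 0.1467]
ee_rot: [2.213, -2.226, 0.0]
force: [-0.5, 0.1, -4.4]
width: 0.258
```

>>> apply_moves(commands=[[0, 0, 0, 0, 0, 0], [0, 0, 0, 0, 0, 0], [0, 0, 0, 0, 0, 0]])

```text
clock: 14.75
position: [0.5556, -0.2224, 0.1476]
ee_rot: [-2.223, 2.219, 0.001]
force: [-0.1, 0.4, -3.6]
width: 0.254
```

```bash
python3 - <<'E'
from h import *
s=arm.observe(); print(s["position"],s["force"])
for n,b in (("scene",(150,310,140,260)),("top",(340,460,240,330))):
    p,d=vision.get_image(n); np.save(n+"3p.npy",p); cv2.imwrite(f"pics/{n}3.png",up(p[:,:,::-1],*b,5))
E
```

```text
[ 0.55557236 -0.22241094  0.14762282] [-0.05079423  0.40261104 -3.6383269 ]
```

View pics/scene3.png

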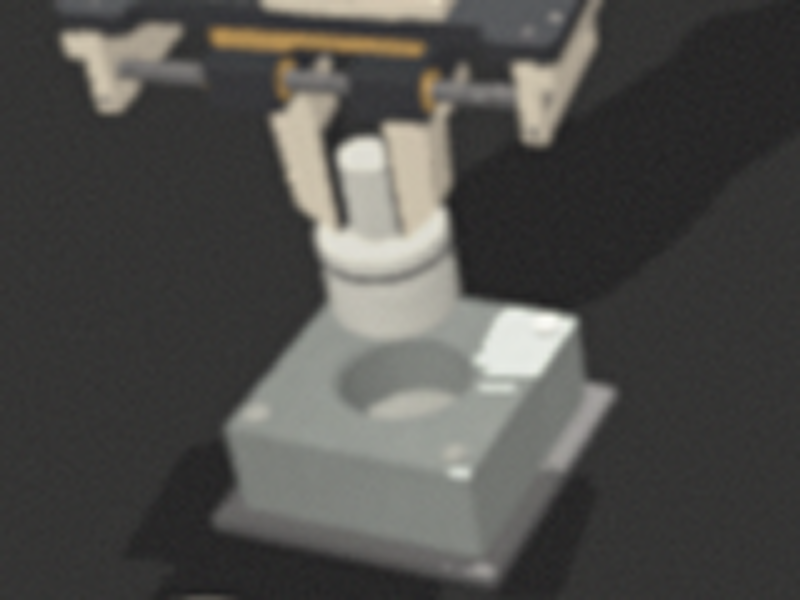

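View pics/top3.png

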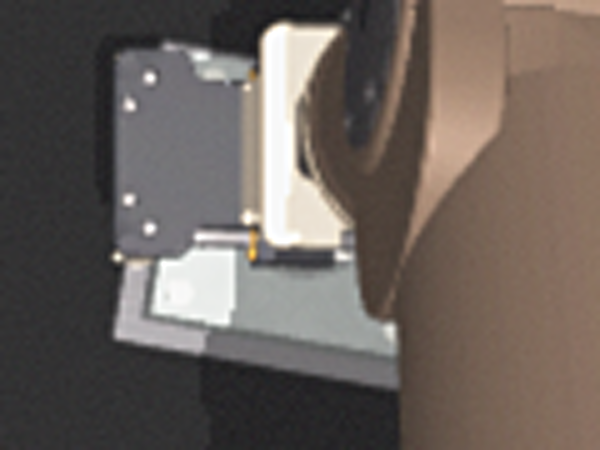

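The scene view shows the gripped capsule hanging above the bore, with its knob top at about (222,171) and the bore centre at about (231,216). The arm covers the top view. I'll measure the bore more finely in the clean first pictures.

```bash
python3 - <<'E'
from h import *
def g(im,lo,hi): return np.clip((im.astype(float)-lo)*255/(hi-lo),0,255).astype(np.uint8)
t=np.load("top0p.npy")[:,:,::-1]; s=np.load("scene0p.npy")[:,:,::-1]; s3=np.load("scene3p.npy")[:,:,::-1]
a=up(s,208,256,195,235,16); cv2.imwrite("pics/b1.png",g(a,80,255)[:600,:800])
a=up(t,380,420,262,302,14); cv2.imwrite("pics/b2.png",g(a,150,255))
a=up(s3,200,260,160,230,8); cv2.imwrite("pics/b3.png",g(a,40,240))
E
```

```text
(no output)
```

View pics/b1.png

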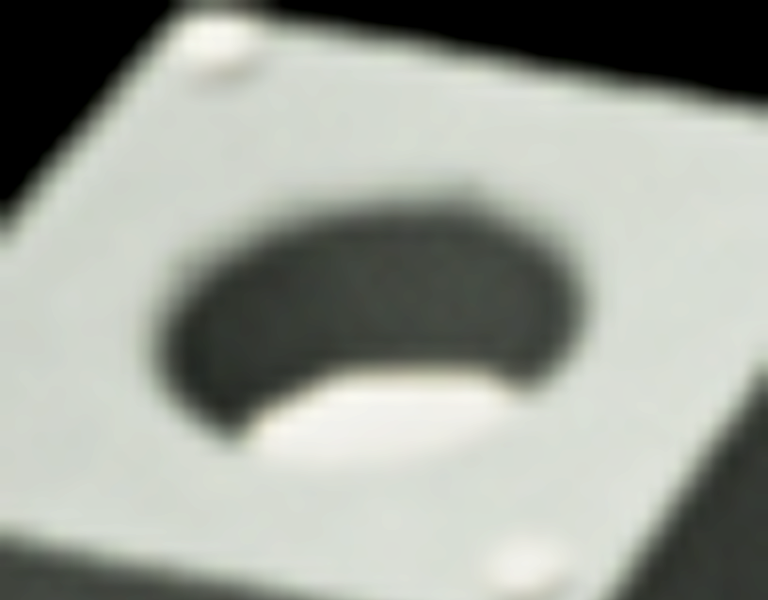

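View pics/b2.png

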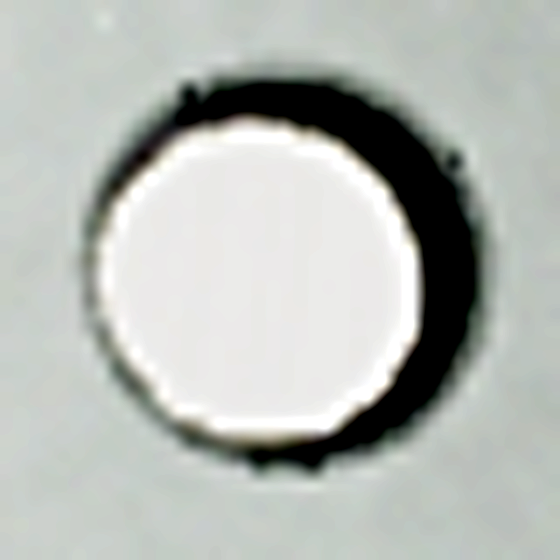

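View pics/b3.png

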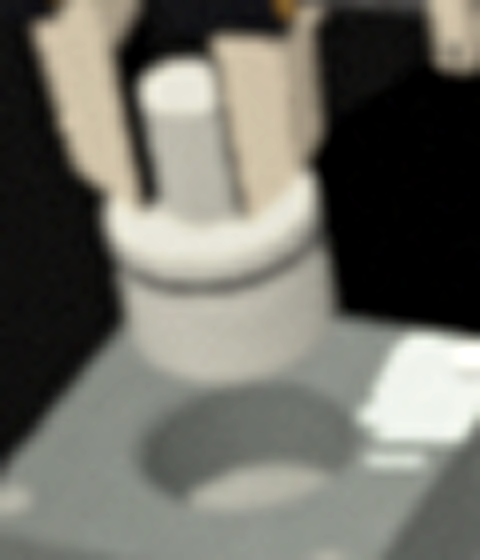

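```bash
python3 - <<'E'
from h import *
np.set_printoptions(precision=4,suppress=True)
print("bore top",plane("top",(400.0,281.0),.048),"scene",plane("scene",(230.7,215.3),.048), tri((400,281),(230.7,215.3)))
print("knob",plane("scene",(223.2,170.3),.1569), "lid col", plane("scene",(226.0,190),.1229))
def pj(n,X):
    c=C[n]; q=c["K"]@(c["R"]@np.array(X)+c["t"]); return q[:2]/q[2]
# predicted px for capsule axis at TCP
P=[.5556,-.2224]
for z in (.1569,.1229,.083): print(z,pj("scene",P+[z]), (pj("scene",P+[z])-[199.56,159.56])*8)
print(pj("scene",[.557,-.224,.05]))
# bottom front: body circle at z
a=np.linspace(0,2*np.pi,200)
for z,r in((.083,.0255),(.1229,.026),(.1569,.012)):
    q=np.array([pj("scene",[P[0]+r*np.cos(t),P[1]+r*np.sin(t),z]) for t in a]); q=(q-[199.56,159.56])*8
    print(z,q.min(0),q.max(0))
E
```

```text
bore top [ 0.5577 -0.223   0.048 ] scene [ 0.5616 -0.2215  0.048 ] (array([ 0.558 , -0.2233,  0.045 ]), np.float64(0.00037906622147034457))
knob [ 0.5568 -0.221   0.1569] lid col [ 0.5747 -0.215   0.1229]
0.1569 [222.6958 169.9132] [185.0868  82.8258]
0.1229 [225.4807 184.2638] [207.3659 197.6306]
0.083 [228.5799 200.2337] [232.159  325.3898]
[230.0878 213.1209]
0.083 [132.7509 267.9217] [331.0211 385.1633]
0.1229 [102.9968 139.9972] [311.1098 257.6933]
0.1569 [135.76    56.3762] [234.269  109.7969]
```

>>> apply_moves(commands=[[0.1, -0.24, 0.5, 0, 0, 0], [0, 0, 1, 0, 0, 0], [0, 0, 0.8, 0, 0, 0], [0, 0, 0.3, 0, 0, 0], [0, 0, 0, 0, 0, 0]])

```text
clock: 15.35
position: [0.5572, -0.2247, 0.1207]
ee_rot: [2.221, -2.221, -0.002]
force: [-0.1, 0.3, -3.4]
width: 0.252
```

>>> apply_moves(commands=[[0, 0, 0, 0, 0, 0], [0, 0, 0, 0, 0, 0]])

```text
clock: 15.55
position: [0.5581, -0.225, 0.1221]
ee_rot: [-2.221, 2.222, -0.001]
force: [1.2, -0.5, -4.4]
width: 0.253
```

```bash
python3 - <<'E'
from h import *
def g(im,lo,hi): return np.clip((im.astype(float)-lo)*255/(hi-lo),0,255).astype(np.uint8)
s=arm.observe(); print(s["position"],s["force"])
p,d=vision.get_image("scene"); np.save("scene4p.npy",p); cv2.imwrite(f"pics/scene4.png",g(up(p[:,:,::-1],195,275,175,245,8),40,240))
E
```

```text
[ 0.55806671 -0.22497062  0.1220589 ] [ 1.22491272 -0.48022538 -4.38805753]
```

View pics/scene4.png

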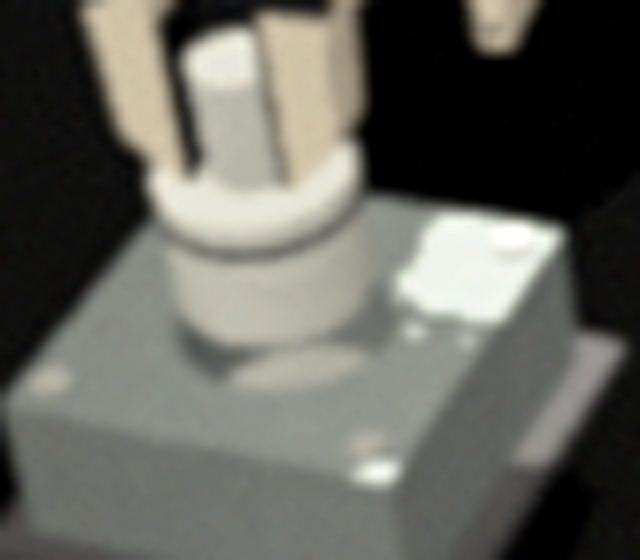

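The scene view shows the foot just above the rim, about 2 mm left of the bore centre (foot centre about column 281 against 289 in the crop). I'll correct y and then go down slowly.

>>> apply_moves(commands=[[-0.16, 0, 0.2, 0, 0, 0], [0, 0, 0.2, 0, 0, 0], [0, 0, 0.1, 0, 0, 0], [0, 0, 0, 0, 0, 0]])

```text
clock: 16.0
position: [0.5577, -0.2233, 0.1165]
ee_rot: [2.221, -2.222, -0.0]
force: [-0.2, -0.4, -4.5]
width: 0.253
```

>>> apply_moves(commands=[[0, 0, 0.1, 0, 0, 0], [0, 0, 0.1, 0, 0, 0], [0, 0, 0.1, 0, 0, 0]])

```text
clock: 16.3
position: [0.5579, -0.2233, 0.1137]
ee_rot: [2.221, -2.222, 0.0]
force: [-0.8, -0.5, -4.0]
width: 0.255
```

>>> apply_moves(commands=[[0, 0, 0.1, 0, 0, 0], [0, 0, 0.1, 0, 0, 0]])

```text
clock: 16.5
position: [0.5578, -0.2233, 0.1116]
ee_rot: [2.221, -2.222, 0.0]
force: [0.5, 0.6, -4.4]
width: 0.253
```

>>> apply_moves(commands=[[0, 0, 0.1, 0, 0, 0], [0, 0, 0.1, 0, 0, 0]])

```text
clock: 16.7
position: [0.5578, -0.2233, 0.1096]
ee_rot: [2.221, -2.222, 0.0]
force: [0.6, -0.2, -3.8]
width: 0.251
```

>>> apply_moves(commands=[[0, 0, 0.1, 0, 0, 0], [0, 0, 0.1, 0, 0, 0]])

```text
clock: 16.9
position: [0.5578, -0.2233, 0.1076]
ee_rot: [2.221, -2.222, 0.0]
force: [0.7, 0.4, -4.1]
width: 0.251
```

>>> apply_moves(commands=[[0, 0, 0.1, 0, 0, 0], [0, 0, 0.1, 0, 0, 0]])

```text
clock: 17.1
position: [0.5578, -0.2233, 0.1056]
ee_rot: [2.221, -2.222, 0.0]
force: [-0.3, 0.4, -4.4]
width: 0.254
```

```bash
python3 - <<'E'
from h import *
D=np.load("top0.npy"); c=C["top"]
def pz(sl):
    ys,xs=np.mgrid[sl]; d=D[sl]; ok=d>0; o,_=ray("top",(0,0)); 
    q=np.linalg.inv(c["K"])@np.stack([xs[ok],ys[ok],np.ones(ok.sum())]); X=c["R"].T@(q*d[ok])+o[:,None]; return np.median(X,1),X[2].std(),ok.sum()
print("floor",pz(np.s_[274:290,390:405])); print("top",pz(np.s_[296:304,385:412])); print("bench",pz(np.s_[330:350,380:420]))
E
```

```text
floor (array([ 0.55875496, -0.22087195,  0.02080796]), np.float64(0.0024943216229259472), np.int64(239))
top (array([ 0.51875611, -0.21859463,  0.05048385]), np.float64(0.002242336312802743), np.int64(215))
bench (array([ 4.38134247e-01, -2.28787169e-01,  2.07573582e-04]), np.float64(0.0024604265268082784), np.int64(798))
```

Depth puts the bore floor at about 21 mm and the block top at 50 mm, so I expect floor contact near TCP z 0.0855 and the stop near 0.076–0.080.

>>> apply_moves(commands=[[0, 0, 0.1, 0, 0, 0], [0, 0, 0.1, 0, 0, 0], [0, 0, 0.1, 0, 0, 0], [0, 0, 0.1, 0, 0, 0]])

```text
clock: 17.5
position: [0.5578, -0.2233, 0.1016]
ee_rot: [2.221, -2.222, 0.0]
force: [0.3, -1.5, -4.1]
width: 0.252
```

>>> apply_moves(commands=[[0, 0, 0.1, 0, 0, 0], [0, 0, 0.1, 0, 0, 0], [0, 0, 0.1, 0, 0, 0], [0, 0, 0.1, 0, 0, 0]])

```text
clock: 17.9
position: [0.5578, -0.2233, 0.0976]
ee_rot: [2.221, -2.222, 0.0]
force: [0.2, -0.1, -4.0]
width: 0.252
```

>>> apply_moves(commands=[[0, 0, 0.1, 0, 0, 0], [0, 0, 0.1, 0, 0, 0], [0, 0, 0.1, 0, 0, 0], [0, 0, 0.1, 0, 0, 0]])

```text
clock: 18.3
position: [0.5578, -0.2233, 0.0936]
ee_rot: [2.221, -2.222, 0.0]
force: [0.1, 0.8, -4.8]
width: 0.251
```

>>> apply_moves(commands=[[0, 0, 0.1, 0, 0, 0], [0, 0, 0.1, 0, 0, 0], [0, 0, 0.1, 0, 0, 0]])

```text
clock: 18.6
position: [0.5578, -0.2233, 0.0906]
ee_rot: [2.221, -2.222, 0.0]
force: [0.3, 1.0, -4.9]
width: 0.25
```

>>> apply_moves(commands=[[0, 0, 0.05, 0, 0, 0], [0, 0, 0.05, 0, 0, 0], [0, 0, 0.05, 0, 0, 0], [0, 0, 0.05, 0, 0, 0]])

```text
clock: 19.0
position: [0.5578, -0.2233, 0.0887]
ee_rot: [2.221, -2.222, 0.0]
force: [-0.0, 0.1, -4.7]
width: 0.251
```

>>> apply_moves(commands=[[0, 0, 0.05, 0, 0, 0], [0, 0, 0.05, 0, 0, 0], [0, 0, 0.05, 0, 0, 0]])

```text
clock: 19.3
position: [0.5578, -0.2233, 0.0872]
ee_rot: [2.221, -2.222, 0.0]
force: [-0.2, 0.7, -4.1]
width: 0.248
```

>>> apply_moves(commands=[[0, 0, 0.05, 0, 0, 0], [0, 0, 0.05, 0, 0, 0]])

```text
clock: 19.5
position: [0.5578, -0.2233, 0.0862]
ee_rot: [2.221, -2.222, 0.0]
force: [0.8, -0.1, -5.0]
width: 0.253
```

>>> apply_moves(commands=[[0, 0, 0.05, 0, 0, 0], [0, 0, 0.05, 0, 0, 0]])

```text
clock: 19.7
position: [0.5579, -0.2233, 0.0853]
ee_rot: [-2.221, 2.222, -0.0]
force: [-0.5, 0.6, 1.5]
width: 0.249
```

>>> apply_moves(commands=[[0, 0, 0.05, 0, 0, 0], [0, 0, 0.05, 0, 0, 0]])

```text
clock: 19.9
position: [0.558, -0.2233, 0.0848]
ee_rot: [-2.221, 2.222, -0.001]
force: [-3.2, 1.0, 3.9]
width: 0.255
```

>>> apply_moves(commands=[[0, 0, 0.05, 0, 0, 0], [0, 0, 0.05, 0, 0, 0]])

```text
clock: 20.1
position: [0.558, -0.2234, 0.0835]
ee_rot: [-2.221, 2.222, -0.001]
force: [-2.7, 1.3, 4.9]
width: 0.251
```

>>> apply_moves(commands=[[0, 0, 0.05, 0, 0, 0], [0, 0, 0.05, 0, 0, 0]])

```text
clock: 20.3
position: [0.558, -0.2233, 0.0823]
ee_rot: [-2.221, 2.222, -0.001]
force: [-1.8, 0.3, 3.7]
width: 0.253
```

>>> apply_moves(commands=[[0, 0, 0.05, 0, 0, 0], [0, 0, 0.05, 0, 0, 0]])

```text
clock: 20.5
position: [0.558, -0.2233, 0.0812]
ee_rot: [-2.221, 2.222, -0.0]
force: [-1.6, 1.0, 3.6]
width: 0.251
```

>>> apply_moves(commands=[[0, 0, 0.05, 0, 0, 0], [0, 0, 0.05, 0, 0, 0]])

```text
clock: 20.7
position: [0.5579, -0.2233, 0.0802]
ee_rot: [-2.221, 2.222, -0.0]
force: [-1.8, 0.1, 3.3]
width: 0.253
```

The plunger is sliding at a steady load, about 3.5 N read plus the capsule's weight. I'll continue in small steps.

>>> apply_moves(commands=[[0, 0, 0.05, 0, 0, 0], [0, 0, 0.05, 0, 0, 0]])

```text
clock: 20.9
position: [0.5579, -0.2233, 0.0792]
ee_rot: [-2.221, 2.222, -0.0]
force: [-1.1, 0.0, 4.2]
width: 0.252
```

>>> apply_moves(commands=[[0, 0, 0.05, 0, 0, 0], [0, 0, 0.05, 0, 0, 0]])

```text
clock: 21.1
position: [0.5579, -0.2233, 0.0782]
ee_rot: [-2.221, 2.222, -0.0]
force: [-1.0, 0.2, 3.4]
width: 0.252
```

>>> apply_moves(commands=[[0, 0, 0.05, 0, 0, 0]])

```text
clock: 21.2
position: [0.5579, -0.2233, 0.0777]
ee_rot: [-2.221, 2.222, -0.0]
force: [-1.0, 1.7, 8.4]
width: 0.252
```

>>> apply_moves(commands=[[0, 0, 0.05, 0, 0, 0]])

```text
clock: 21.3
position: [0.5581, -0.2233, 0.0777]
ee_rot: [-2.221, 2.222, -0.001]
force: [-3.2, 0.8, 12.6]
width: 0.249
```

>>> apply_moves(commands=[[0, 0, 0, 0, 0, 0]])

```text
clock: 21.4
position: [0.558, -0.2234, 0.0777]
ee_rot: [-2.221, 2.222, -0.001]
force: [-2.5, 0.1, 9.0]
width: 0.249
```

>>> apply_moves(commands=[[0, 0, 0.02, 0, 0, 0], [0, 0, 0, 0, 0, 0]])

```text
clock: 21.6
position: [0.5581, -0.2233, 0.0777]
ee_rot: [-2.221, 2.222, -0.001]
force: [-3.3, 0.6, 11.2]
width: 0.254
```

>>> apply_moves(commands=[[0, 0, -0.04, 0, 0, 0], [0, 0, 0, 0, 0, 0]])

```text
clock: 21.8
position: [0.5579, -0.2233, 0.0777]
ee_rot: [-2.221, 2.222, -0.001]
force: [-1.7, 0.6, 6.4]
width: 0.251
```

>>> apply_moves(commands=[[0, 0, 0, 0, 0, 0], [0, 0, 0, 0, 0, 0], [0, 0, 0, 0, 0, 0], [0, 0, 0, 0, 0, 0]], claw=-0.1)

```text
clock: 22.2
position: [0.5577, -0.2233, 0.0772]
ee_rot: [2.221, -2.222, -0.0]
force: [0.4, 0.8, -0.2]
width: 0.528
```

>>> apply_moves(commands=[[0, 0, -0.5, 0, 0, 0], [0, 0, -1.5, 0, 0, 0], [0, 0, -3, 0, 0, 0], [0, 0, -4, 0, 0, 0], [0, 0, -4, 0, 0, 0]])

```text
clock: 22.7
position: [0.5576, -0.2231, 0.2099]
ee_rot: [-2.221, 2.221, -0.0]
force: [0.6, -0.5, -0.0]
width: 0.552
```

>>> apply_moves(commands=[[0, 4.5, 0, 0, 0, 0], [0, 4.5, 0, 0, 0, 0], [3, 3, 0, 0, 0, 0], [3, 2, 0, 0, 0, 0], [3, 0, 0, 0, 0, 0]])

```text
clock: 23.2
position: [0.4149, -0.3145, 0.2091]
ee_rot: [2.219, -2.222, 0.001]
force: [1.4, 0.1, -0.6]
width: 0.548
```

>>> apply_moves(commands=[[4.5, 0, 0, 0, 0, 0], [4.5, 0, 0, 0, 0, 0], [4, 0, 0, 0, 0, 0], [2, 0, 0, 0, 0, 0], [0, 0, 0, 0, 0, 0]])

```text
clock: 23.7
position: [0.4165, -0.467, 0.2083]
ee_rot: [2.215, -2.226, 0.003]
force: [-0.0, 0.3, 0.2]
width: 0.548
```

```bash
python3 - <<'E'
from h import *
def g(im,lo,hi): return np.clip((im.astype(float)-lo)*255/(hi-lo),0,255).astype(np.uint8)
s=arm.observe(); print(s["position"],s["force"])
for n in ("scene","top"):
    p,d=vision.get_image(n); np.save(n+"5p.npy",p); np.save(n+"5.npy",d); cv2.imwrite(f"pics/{n}5.png",p[:,:,::-1])
    if n=="scene":
        a=g(up(p[:,:,::-1],195,275,175,245,5),60,255); b=g(up(p[:,:,::-1],365,510,195,265,5),60,255)
        o=np.zeros((700,730,3),np.uint8)[:, :]; o[:350,:400]=a; o[350:,:725]=b; cv2.imwrite("pics/s5c.png",cv2.resize(o,None,fx=.85,fy=.85))
E
```

```text
[ 0.41651183 -0.46695906  0.20827614] [-0.00918994  0.25685016  0.17553467]
```

View pics/scene5.png

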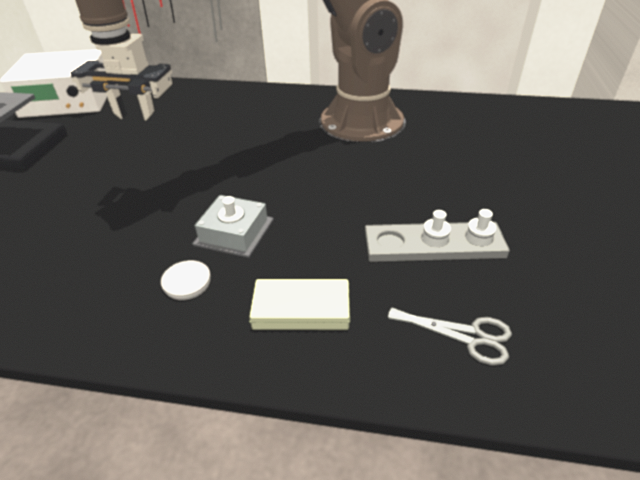

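View pics/top5.png

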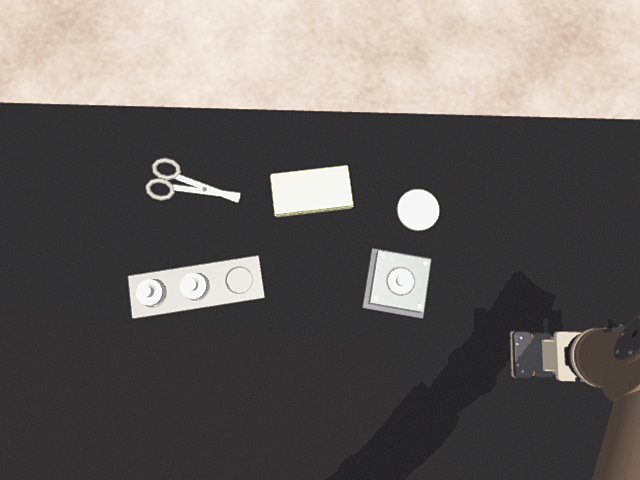

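View pics/s5c.png

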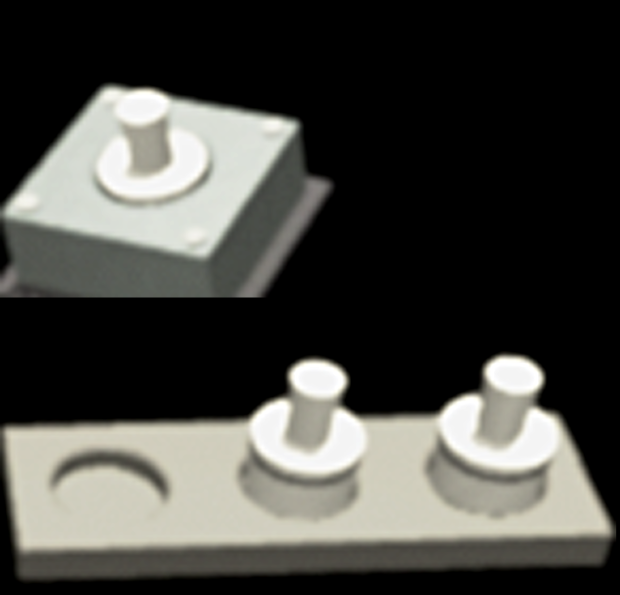

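The heavy capsule stands in the holder with its lid just above the block top at (230,213). Both light ones stand upright at (437,227) and (482,226), and nothing else seems to have moved. A last numeric check follows.

```bash
python3 - <<'E'
from h import *
s=cv2.cvtColor(np.load("scene5p.npy"),cv2.COLOR_RGB2GRAY); s0=cv2.cvtColor(np.load("scene0p.npy"),cv2.COLOR_RGB2GRAY)
b=(360,515,200,265)
for q in blobs(up(s,*b),235,8,b[0],b[2],30,2500): print(np.round(q[:3],2))
for n in("scene","top"):
    a=cv2.cvtColor(np.load(n+"0p.npy"),cv2.COLOR_RGB2GRAY).astype(int); c=cv2.cvtColor(np.load(n+"5p.npy"),cv2.COLOR_RGB2GRAY).astype(int)
    r={"scene":{"dish":(155,220,255,305),"box":(245,355,272,335),"scis":(380,520,300,370),"holdbase":(190,275,235,255)},"top":{"dish":(390,445,183,237),"box":(265,358,160,220),"scis":(140,245,150,208)}}[n]
    for k,(x0,x1,y0,y1) in r.items(): print(n,k,(abs(a-c)[y0:y1,x0:x1]>40).sum())
D=np.load("top5.npy"); c=C["top"]
def pz(sl):
    ys,xs=np.mgrid[sl]; d=D[sl]; o,_=ray("top",(0,0)); q=np.linalg.inv(c["K"])@np.stack([xs.ravel(),ys.ravel(),np.ones(d.size)]); return np.median((c["R"].T@(q*d.ravel())+o[:,None])[2])
print("lid z",pz(np.s_[287:291,395:406]), pz(np.s_[280:290,408:411]),"lid2",pz(np.s_[292:296,185:200]))
E
```

```text
[437.11 227.04 222.04]
[439.35 213.8   73.86]
[482.09 226.05 223.03]
[485.44 212.9   75.9 ]
scene dish 0
scene box 0
scene scis 0
scene holdbase 0
top dish 0
top box 0
top scis 0
lid z 0.054049338510116396 0.05401768823196451 lid2 0.048728152892110854
```

```bash
python3 -c "
from cell import order
print(order.sign_off())"
```

```text
the job is handed in; nothing more can be done
None
```

The heavy capsule is in the holder, pressed down to the plunger's bottom stop and released, and I handed the job in at about 24 s of the 61 s allowed. No verdict is reported.

- **Finding the heavy one:** The capsule in the nest nearest the holder read about 4 N when lifted, so it was the heavy one. The middle capsule read about 1.4 N and went back into its nest. I never lifted the third, since one clear heavy and one clear light settled it.
- **Pressing:** I lowered at 10 mm/s or less, and at 5 mm/s from just above the floor. The floor slid about 8 mm at a steady 3.5–4 N read (about 8 N with the capsule's weight). Then the force rose to 12.6 N with no further movement, about 17 N on the holder including the weight.
- **Final checks:**
  - The heavy capsule's lid stands about 4 mm above the block top, which fits the stop position I felt.
  - Both light capsules are within 0.15 pixel of where they started in the scene view.
  - The dish, slide box and scissors show no change in either view.
- **Disagreements:**
  - The two cameras differed by 2–4 mm on positions along x. I used values between them, and the capsule went into the bore without any contact force.
  - The heavy capsule already read −4.0 N before I lifted it. It was probably already off the nest floor in the grip, since it read the same weight until 0.2 mm above contact on setting it back.

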